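Hang the pastel caddy on the chest's screw

TASK

Hang the small wooden caddy on the front of the storage chest: bring the keyhole in its back plate over the head of the screw, push the plate back behind the head, then slide the caddy straight down until the screw sits at the top of the slot, and let go so that it hangs upright. The screw was driven in by eye, so feel for it gently: never press the caddy against the screw or the chest with more than about 25 N (2.5 kg). Leave the tape roll, jar and bottle where they are.

Things in the scene. Friction and masses are not known exactly. Their poses are not given: they have to be found in the camera images.
- caddy: Loose light-wood caddy standing on the table, 0.15-0.31 kg, 100 mm wide (y), 130 high (z). Origin: centre of underside; z up; x points to its back. Back plate 6 mm thick, full width and height, back face at x = +30. Tray at its foot: x -35 to +24, walls 20 high. Its plate has a keyhole. Held by the grip rib at the top.
- caddy_grip (a point): Middle of the grip rib, at (-6, 0, 115) mm in the caddy's frame, same axes. The rib is a block 12 mm thick (y), x -35 to +24, z 100 to 130, standing forward from the middle of the plate's top; nothing beside it: grasp it from above across its 12 mm.
- caddy_entry (a point): Centre of the keyhole's entry hole on the plate's back face, at (30, 0, 50) mm in the caddy's frame, same axes. The hole goes through the plate, is eight-sided, 18 mm across flats, and narrows upward through 45 degree shoulders to the slot.
- caddy_seat (a point): Where the screw's shank axis lies in the slot when the caddy hangs fully down: on the back face, at (30, 0, 76) mm in the caddy's frame (26 mm above the entry's centre), same axes. The slot is 9.5 mm wide, runs straight up from the entry hole and ends closed at z = 79.5.
- chest: Fixed dark wooden storage chest, 280 mm wide (y), 120 deep (x), 200 high (z). Origin: foot of the middle of its plain front face, the one with the screw; z up; x points into the chest, so that face is the plane x = 0 and looks to -x.
- mark (a point): Intended place of the screw on the chest's front face, (0, 0, 145) mm in the chest's frame, same axes. The real, rigid steel screw stands square to the face and lies up to 7 mm from here in y and up to 7 mm in z (not measured). Shank 7 mm thick, bare for 9 mm; then a flat round head 14 mm across, 4 thick: its front is 13 mm off the face.
- tape: Bystander: roll of paper tape lying flat, 90 mm across, 22 high; origin under its centre.
- jar: Bystander: amber glass jar with black lid, 64 mm across, 85 high; origin under its centre.
- bottle: Bystander: white bottle, 54 mm across, 130 high; origin under its centre.
There are look-alikes about, which are no part of the job. Of the things shaped like the caddy, the wood one is meant.

How it is judged:
By the outcome, as a careful person would: the job done as asked, in the order asked, and still so for the second after the job is handed in, with the robot touching nothing.
It also fails if it takes over 72 s, if anything falls off the work surface, if the arm or the gripper's body presses on something with over 40 N, if the wrist force passes 120 N, or if a joint passes its speed limit or range.

ROBOT

A 6-joint arm with a two-finger parallel gripper is mounted at the origin on the work surface. World frame = base frame: x ahead of the robot, y to its left, z up, the work surface at z = 0. Lengths are in m, angles in rad, forces in N, time in s.
With the tool pointing down it reaches from about 0.25 to 0.725 m from the base axis. Payload 4 kg.
Tool frame: the origin (TCP) lies on the centre line of the jaws, within the pads' length; the fingertips stand 17 mm ahead of it and the grasp point (between the pads) lies 2 mm behind it; z points along the fingers, y is the line along which they close (so a half turn about z gives the same grasp; the last joint's range is limited). The gripper opens to 85 mm and grips with 20 to 120 N. Pads are 22 mm wide; open, the fingers measure 114 mm over their backs; the gripper's body (76 mm by 85 mm) begins 54 mm behind the grasp point. The pads swing forward as they close: fully open they stand 13 mm farther back than shut.
Start: joints at [1.107, 0.241, 0.005, 1.335, 0, 1.571], TCP at [0.224, 0.447, 0.248] pointing down, gripper open.
Joint ranges: [-2.72, 2.72], [-1.05, 1.87], [-1.09, 1.28], [-1.99, 2.15], [-1.42, 1.44], [-3.14, 3.14]. Speed limits (rad/s): [2.79, 2.79, 3.14, 3.14, 3.14, 3.14].

INTERFACE

Orientations are given as a unit quaternion [x, y, z, w].
In Python, from workcell import bot, camera, get_calibration gives the robot as it stands.
- The arm moves only by the tool apply_moves, never from a script. Its argument "steps" is a list of rows, each a list of 3 entries, a list of its own where there are three numbers: the shift along the tool's x, y, z as a fraction of full scale, then the turn, a rotation vector about the tool's x, y, z as a fraction of full scale, then the opening, from 0 (shut) to 1 (fully open). A call has exactly 8 rows; each row shifts and turns the commanded pose from where the row before left it, along the tool's axes as they then stand; what a row does not reach is not made up. Full scale, the value 1, is 20 cm for a shift and pi rad for a turn. A row lasts 1/12 s, in which the tool goes at most 41.7 mm and 7.16 degrees, less where a joint would pass 70% of its speed; a pose out of reach is approached as far as the arm can. A call with a number of a shift or a turn outside -1 to 1 is refused whole. A call with a gripper value outside its range is refused whole. The fingers move at their own pace and stop on an object; the grip force is fixed at half the most. Time passes only in rows, so rows that do not move let the fingers close, or fill a call up. It gives the time, the measured TCP pose, the force, the opening and the grip force at its end, in the units of the state.
- bot.get_obs(): the state, without advancing time (a new reading comes with each control period).
- camera(name): name is "scene" or "top" or "wrist"; returns (picture, depth): 480x640x3 uint8, red, green, blue; 480x640 float32, m along the optical axis (not along the pixel's ray), 0 where there is no reading.
- get_calibration(name): a dict with "fov_y" (degrees; the focal length in pixels is half the picture's height over the tangent of half this angle, whatever the lens; pixels are square), "cx", "cy" (the principal point, pixels), "rvec" (rotation vector, rad) and "tvec" (3), from world to camera coordinates, as OpenCV has them. Camera axes: x right, y down, z forward; pixel columns grow to the right and rows downward; lengths in m; the calibration is good to about 2 mm. A picture is of the moment at which its call begins: read the wrist's pose just before it. get_calibration takes no time and is no camera call; for the wrist camera it gives the pose at the moment of the call.
- bot.job_done(): hands the job in; it is judged then, once.
The state is a dict: "clock": time; "joint_pos": joint angles; "joint_vel": joint speeds; "tau": joint torques, N m; "eef_pos": TCP position; "tool_rot": TCP orientation; "ft_force": force on the tool from outside, world axes, zero at the start; "ft_torque": the same for the moment, N m; "grip_width": finger opening in m; "grasp_force": force on a finger pad.
Only numpy, scipy, OpenCV 4.12 (cv2) and the standard library are available. Lean on these libraries where they do the work, as an engineer would, in place of code of your own. Each camera call takes 0.05 s, during which the arm holds its last target. There are 200 camera calls.

## Working session

There is one attempt and no reset: what is moved stays moved. The work goes in short steps, Python scripts to look and compute and a tool call to move; the robot and the scene stay as the last step left them, time stands still between calls to the robot, and variables do not carry over. Pictures are saved under pics/ and viewed, at most 10 in all, crops included, and the job is handed in when it is done.

Besides the shell and the picture viewer there is one more tool, called in YAML: its name, and indented under it one key for each argument. apply_moves: Moves the arm, as the interface text tells. Its arguments: {"type":"object","properties":{"steps":{"type":"array"}},"required":["steps"]}

```bash
mkdir -p pics; cat > h.py <<'E'
import numpy as np, cv2
from workcell import bot, camera, get_calibration
from scipy.spatial.transform import Rotation as R
def cal(n):
    c=get_calibration(n); f=240/np.tan(np.radians(c["fov_y"])/2)
    return f,c["cx"],c["cy"],R.from_rotvec(np.ravel(c["rvec"])).as_matrix(),np.ravel(c["tvec"])
def grab(n):
    c=cal(n); p,d=camera(n); return p,d,c
def world(d,c):
    f,cx,cy,M,t=c; v,u=np.mgrid[0:480,0:640]
    P=np.stack([(u-cx)/f*d,(v-cy)/f*d,d],-1)
    return (P-t)@M
def proj(X,c):
    f,cx,cy,M,t=c; q=M@np.asarray(X)+t; return f*q[0]/q[2]+cx,f*q[1]/q[2]+cy
E
python3 - <<'E'
from h import *
o=bot.get_obs(); print(o)
ims=[]
for n in("scene","top"):
    p,d,c=grab(n); np.savez(n,p=p,d=d,W=world(d,c)); cv2.imwrite(f"pics/{n}0.png",p[...,::-1]); print(n,get_calibration(n))
E
```

```text
{'clock': 0.0, 'joint_pos': array([ 1.10699345e+00,  2.41422909e-01,  3.77324578e-03,  1.33519672e+00,
       -3.85760508e-06,  1.57081731e+00]), 'joint_vel': array([-0.00023308, -0.00061943, -0.00094579,  0.00155129, -0.00078259,
        0.00119689]), 'tau': array([ 1.86101183e-04, -3.72315896e+01,  2.52407455e+01,  1.68950408e-02,
        1.71430806e-04,  6.72812845e-06]), 'eef_pos': array([0.22342117, 0.44666647, 0.24742666]), 'tool_rot': array([ 2.29838564e-01,  9.73228228e-01, -9.98033346e-04, -2.33692608e-04]), 'ft_force': array([-0.44719501,  0.45097639, -0.02860813]), 'ft_torque': array([-0.04884491,  0.00826588,  0.02265193]), 'grasp_force': 0.0, 'grip_width': 0.08550360269859882}
scene {'fov_y': 56.12908931281546, 'cx': 322.1249692534057, 'cy': 235.69777932390704, 'rvec': array([ 2.05568859,  1.7538875 , -0.46685634]), 'tvec': array([-0.01408553, -0.4428875 ,  1.02180322])}
top {'fov_y': 52.717529059207486, 'cx': 315.39539080526947, 'cy': 251.7274021814298, 'rvec': array([ 2.14194989, -2.0598294 ,  0.2244955 ]), 'tvec': array([-0.09914052,  0.54661974,  0.74069141])}
```

View pics/scene0.png

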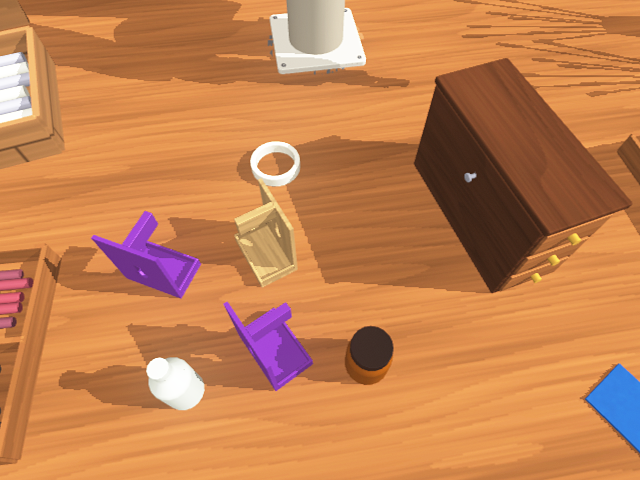

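View pics/top0.png

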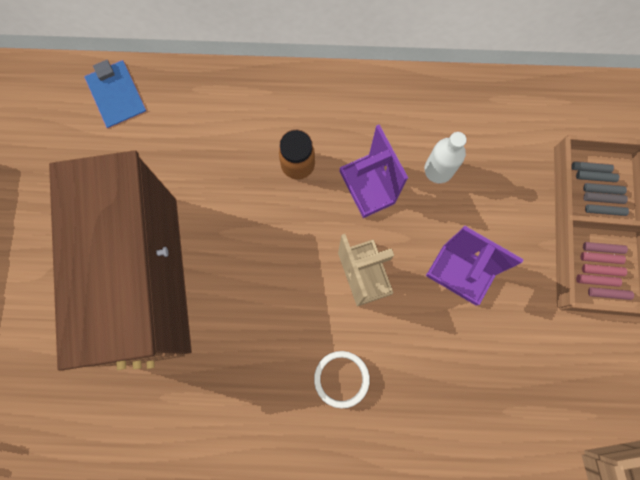

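The wood caddy is at scene (266,245) and top (365,270). The things that could be mistaken for it are the purple caddies at scene (150,260) and (270,345), which are top (475,265) and (375,180). The chest screw is at scene (470,177) and top (163,252). Next I measure the caddy and the chest front.

```bash
python3 - <<'E'
from h import *
for n,(u0,v0,u1,v1) in {"scene":(228,175,305,292),"top":(328,228,402,312)}.items():
    z=np.load(n+".npz"); W=z["W"];p=z["p"].astype(int); d=z["d"]
    cut=np.zeros(d.shape,bool); cut[v0:v1,u0:u1]=1
    m=cut&(d>0)&(abs(W[...,2]-0.131)<0.005)
    q=W[m]; print(n,"top pts",len(q),q.mean(0))
    (c,s,a)=cv2.minAreaRect((q[:,:2]*1000).astype(np.float32)); print(c,s,a)
    m=cut&(d>0)&(W[...,2]>0.012); q=W[m]; print(q.min(0),q.max(0))
    for zz in [.13,.1]:
        pass
    np.save(n+"_top",W[cut&(d>0)&(abs(W[...,2]-0.131)<0.005)])
# chest
from numpy.linalg import svd
for n,(u0,v0,u1,v1) in {"scene":(440,120,490,250),"top":(165,200,180,340)}.items():
    z=np.load(n+".npz");W=z["W"][v0:v1,u0:u1].reshape(-1,3);d=z["d"][v0:v1,u0:u1].ravel();W=W[d>0]
    m=(W[:,2]>.02)&(W[:,2]<.19);W=W[m]
    for _ in range(4):
        c=W.mean(0);nv=svd(W-c,full_matrices=False)[2][2];r=abs((W-c)@nv);W=W[r<max(.003,np.median(r)*2)]
    print(n,"front",c,nv,len(W),r.std())
z=np.load("top.npz");W=z["W"];m=abs(W[...,2]-.2)<.006;m[:,200:]=0;m&=z["d"]>0
print("chest top",cv2.minAreaRect((W[m][:,:2]*1000).astype(np.float32)),cv2.boxPoints(cv2.minAreaRect((W[m][:,:2]*1000).astype(np.float32))))
for n,(u,v) in {"scene":(470,177),"top":(163,252)}.items():
    z=np.load(n+".npz"); print(z["W"][v-4:v+5:2,u-4:u+5:2].round(3).tolist())
s=np.load("scene.npz")["p"][170:300,220:310];t=np.load("top.npz")["p"][220:320,320:410]; k=np.load("scene.npz")["p"][150:205,440:500]
a=[cv2.resize(x,(390,500) if i<2 else (0,0),fx=1,fy=1,interpolation=2) if i<2 else x for i,x in enumerate([s,t])]
cv2.imwrite("pics/c1.png",np.hstack(a)[...,::-1])
E
```

```text
scene top pts 616 [ 0.52541325 -0.15390431  0.12951171]
(528.1243286132812, -164.49310302734375) (100.66893768310547, 65.28019714355469) 20.74248504638672
[ 0.3719641  -0.21150129  0.01203162] [ 0.58630804 -0.10024419  0.13292509]
top top pts 601 [ 0.52309874 -0.15320552  0.13004513]
(528.0224609375, -164.12924194335938) (99.88604736328125, 64.92335510253906) 21.071561813354492
[ 0.46958042 -0.21085129  0.01200575] [ 0.58390354 -0.1165057   0.13446275]
scene front [0.51111475 0.15253296 0.10841203] [ 1.94442390e-01 -9.80913935e-01  9.11249604e-05] 5024 0.0003735836674103131
top front [0.50305613 0.15106428 0.07756258] [ 1.95143550e-01 -9.80774679e-01  1.53938338e-04] 1900 0.00021324247331026014
chest top ((504.279052734375, 215.16802978515625), (292.03118896484375, 126.93572998046875), 11.267070770263672) [[348.67706 248.88379]
 [373.4781  124.39447]
 [659.88104 181.45227]
 [635.08    305.9416 ]]
[[[0.52, 0.141, 0.146], [0.521, 0.143, 0.147], [0.513, 0.153, 0.135], [0.515, 0.154, 0.137], [0.521, 0.153, 0.145]], [[0.521, 0.142, 0.142], [0.524, 0.142, 0.147], [0.526, 0.144, 0.148], [0.
[... 270 characters left out ...]
134]], [[0.512, 0.153, 0.114], [0.53, 0.143, 0.139], [0.53, 0.145, 0.14], [0.523, 0.154, 0.128], [0.526, 0.155, 0.131]]]
[[[0.531, 0.157, 0.132], [0.532, 0.157, 0.125], [0.527, 0.145, 0.15], [0.527, 0.143, 0.148], [0.54, 0.158, 0.092]], [[0.525, 0.152, 0.145], [0.525, 0.15, 0.144], [0.524, 0.145, 0.148], [0.524, 0.142, 0.149], [0.526, 0.142, 0.139]], [[0.522, 0.152, 0.146], [0.522, 0.149, 0.146], [0.521, 0.144, 0.151], [0.522, 0.142, 0.148], [0.523, 0.141, 0.142]], [[0.519, 0.153, 0.142], [0.519, 0.149, 0.144], [0.525, 0.156, 0.115], [0.519, 0.142, 0.147], [0.52, 0.141, 0.141]], [[0.517, 0.154, 0.138], [0.52, 0.155, 0.125], [0.521, 0.154, 0.118], [0.523, 0.154, 0.11], [0.526, 0.156, 0.095]]]
```

View pics/c1.png

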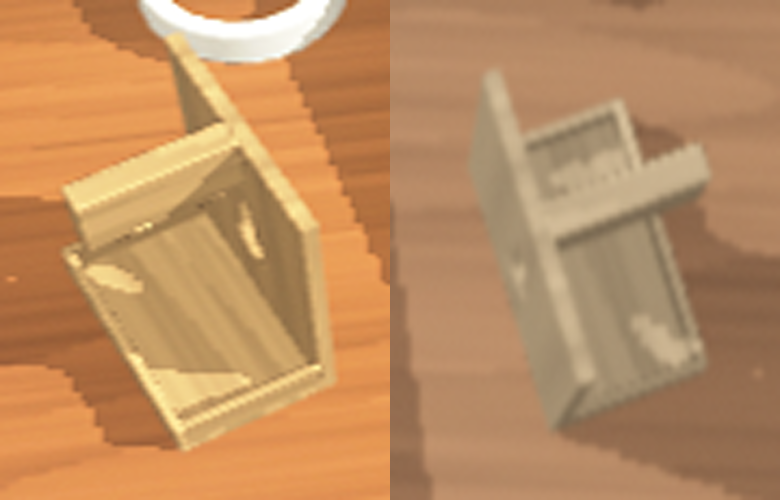

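The crop confirms the wood caddy, with its rib facing -y and its keyhole plate toward the chest. The geometry agrees with the given sizes: the top measures 100x65 at z=130 mm, and the head front stands 13 mm off the face.

```bash
cat >> h.py <<'E'
def plan(T,yaw,tag=""):
    "tool-frame shift (fraction of .2 m) and turn (fraction of pi) to tool-down pose with tool y at yaw deg"
    o=bot.get_obs(); M=R.from_quat(o["tool_rot"]); y=np.radians(yaw)
    Y=np.array([np.cos(y),np.sin(y),0]); Z=np.array([0,0,-1.]); X=np.cross(Y,Z)
    G=R.from_matrix(np.stack([X,Y,Z],1))
    print(tag,"shift",(M.inv().apply(np.asarray(T)-o["eef_pos"])/.2).round(4),"turn",((M.inv()*G).as_rotvec()/np.pi).round(4))
N=np.array([-.1948,.9808,0]); TT=np.array([.9808,.1948,0])
E
python3 - <<'E'
from h import *
plan([.529,-.168,.28],20.9)
for n,(u,v) in {"scene":(470,177),"top":(163,252)}.items():
    z=np.load(n+".npz"); W=z["W"][v-15:v+16,u-15:u+16].reshape(-1,3)
    a=W@N; q=W[(a>.033)&(a<.040)]; t=q@TT
    print(n,len(q),"t",t.min(),t.max(),np.median(t),"z",q[:,2].min(),q[:,2].max(),"n",np.median(q@N))
    f=q[abs(q@N-np.median(q@N))<.001]; 
    print(cv2.minEnclosingCircle((np.c_[f@TT,f[:,2]]*1000).astype(np.float32)))
E
```

```text
shift [-2.7413 -2.0657 -0.1585] turn [-6.000e-04  2.000e-04  2.363e-01]
scene 48 t 0.5359885710484282 0.5486687634671503 0.5433095099650938 z 0.13563437705845635 0.1488318854307564 n 0.03728892030830577
((542.0126953125, 142.07888793945312), 6.953243255615234)
top 34 t 0.535688735551009 0.5481112061926537 0.5410475422057138 z 0.13837245453216843 0.15068323293023964 n 0.03749282796122092
((542.0706787109375, 143.6530303955078), 6.5139336585998535)
```

apply_moves:
  steps:
    - [[-0.137,-0.103,-0.02],[0,0,0],0.7]
    - [[-0.137,-0.103,-0.02],[0,0,0],0.7]
    - [[-0.137,-0.103,-0.02],[0,0,0],0.7]
    - [[-0.137,-0.103,-0.02],[0,0,0],0.7]
    - [[-0.137,-0.103,-0.02],[0,0,0],0.7]
    - [[-0.137,-0.103,-0.02],[0,0,0],0.7]
    - [[-0.137,-0.103,-0.02],[0,0,0],0.7]
    - [[-0.137,-0.103,-0.02],[0,0,0],0.7]

```text
clock: 0.77
eef_pos: [0.3461, 0.2, 0.2802]
tool_rot: [0.23, 0.973, -0.0, -0.0]
ft_force: [0.0, 0.4, 0.1]
grip_width: 0.06
grasp_force: 0.0
```

apply_moves:
  steps:
    - [[-0.137,-0.103,0],[0,0,0],0.7]
    - [[-0.137,-0.103,0],[0,0,0],0.7]
    - [[-0.137,-0.103,0],[0,0,0],0.7]
    - [[-0.137,-0.103,0],[0,0,0],0.7]
    - [[-0.137,-0.103,0],[0,0,0],0.7]
    - [[-0.137,-0.103,0],[0,0,0],0.7]
    - [[-0.137,-0.103,0],[0,0,0],0.7]
    - [[-0.137,-0.103,0],[0,0,0],0.7]

```text
clock: 1.43
eef_pos: [0.4685, -0.0454, 0.2799]
tool_rot: [0.23, 0.973, 0.0, -0.0]
ft_force: [0.3, 0.9, 0.1]
grip_width: 0.0596
grasp_force: 0.0
```

apply_moves:
  steps:
    - [[-0.137,-0.103,0],[0,0,0],0.7]
    - [[-0.137,-0.103,0],[0,0,0],0.7]
    - [[-0.137,-0.103,0],[0,0,0],0.7]
    - [[-0.137,-0.103,0],[0,0,0],0.7]
    - [[0,0,0],[0,0,0],0.7]
    - [[0,0,0],[0,0,0],0.7]
    - [[0,0,0],[0,0,0],0.7]
    - [[0,0,0],[0,0,0],0.7]

```text
clock: 2.1
eef_pos: [0.5289, -0.1655, 0.2802]
tool_rot: [0.229, 0.973, 0.0, -0.0]
ft_force: [0.5, 0.7, -0.4]
grip_width: 0.0599
grasp_force: 0.0
```

apply_moves:
  steps:
    - [[0,0,0],[0,0,0.0295],0.7]
    - [[0,0,0],[0,0,0.0295],0.7]
    - [[0,0,0],[0,0,0.0295],0.7]
    - [[0,0,0],[0,0,0.0295],0.7]
    - [[0,0,0],[0,0,0.0295],0.7]
    - [[0,0,0],[0,0,0.0295],0.7]
    - [[0,0,0],[0,0,0.0295],0.7]
    - [[0,0,0],[0,0,0.0295],0.7]

```text
clock: 2.77
eef_pos: [0.5291, -0.1649, 0.2809]
tool_rot: [0.568, 0.823, 0.0, 0.0]
ft_force: [-0.3, 0.2, -0.3]
grip_width: 0.0598
grasp_force: 0.0
```

```bash
python3 - <<'E'
from h import *
plan([.5293,-.1676,.113],20.9)
p,d,c=grab("wrist"); cv2.imwrite("pics/w1.png",p[...,::-1]); W=world(d,c)
m=(d>0)&(abs(W[...,2]-.13)<.004)&(np.hypot(W[...,0]-.528,W[...,1]+.164)<.08)
r=cv2.minAreaRect((W[m][:,:2]*1000).astype(np.float32)); print(m.sum(),r,bot.get_obs()["eef_pos"],bot.get_obs()["clock"])
print([proj(x,c) for x in ([.5293,-.1676,.13],[.528,-.164,.13])])
E
```

```text
shift [-0.0129 -0.0042  0.8396] turn [ 0.0001  0.0001 -0.0005]
2194 ((527.2142333984375, -164.88931274414062), (99.90740966796875, 65.31812286376953), 20.844125747680664) [ 0.52912376 -0.16491473  0.28092607] 2.8167
[(np.float64(323.6600756898223), np.float64(232.22352496530084)), (np.float64(323.74058933165077), np.float64(227.57428063103464))]
```

View pics/w1.png

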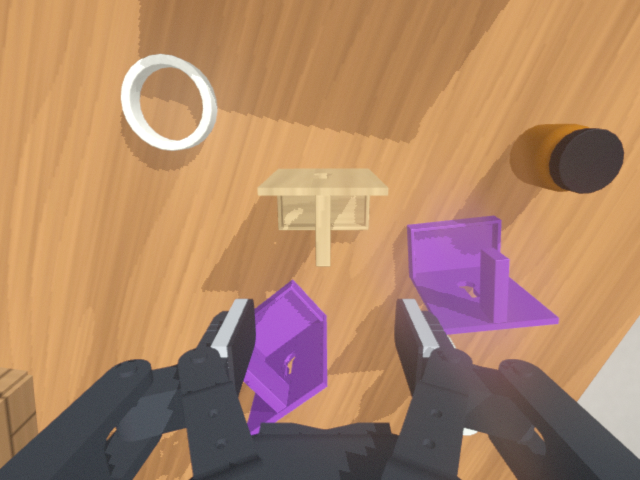

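The view shows the caddy at (322,190), with its rib ending at (323,265), aligned with the jaws. Descending to grip it.

apply_moves:
  steps:
    - [[-0.014,-0.006,0.13],[0,0,0],0.7]
    - [[0,0,0.13],[0,0,0],0.7]
    - [[0,0,0.13],[0,0,0],0.7]
    - [[0,0,0.13],[0,0,0],0.7]
    - [[0,0,0.12],[0,0,0],0.7]
    - [[0,0,0.1],[0,0,0],0.7]
    - [[0,0,0.07],[0,0,0],0.7]
    - [[0,0,0.03],[0,0,0],0.7]

```text
clock: 3.48
eef_pos: [0.5276, -0.1679, 0.1103]
tool_rot: [0.565, 0.825, -0.001, -0.002]
ft_force: [0.2, 0.1, 0.6]
grip_width: 0.0596
grasp_force: 0.0
```

apply_moves:
  steps:
    - [[0,0,0],[0,0,0],0.3]
    - [[0,0,0],[0,0,0],0.15]
    - [[0,0,0],[0,0,0],0]
    - [[0,0,0],[0,0,0],0]
    - [[0,0,0],[0,0,0],0]
    - [[0,0,0],[0,0,0],0]
    - [[0,0,0],[0,0,0],0]
    - [[0,0,0],[0,0,0],0]

```text
clock: 4.15
eef_pos: [0.53, -0.1699, 0.1136]
tool_rot: [0.567, 0.824, 0.0, 0.001]
ft_force: [-1.8, -0.6, 5.9]
grip_width: 0.0114
grasp_force: 61.9
```

apply_moves:
  steps:
    - [[0,0,0],[0,0,0],0]
    - [[0,0,0],[0,0,0],0]
    - [[0,0,0],[0,0,0],0]
    - [[0,0,-0.02],[0,0,0],0]
    - [[0,0,-0.05],[0,0,0],0]
    - [[0,0,-0.1],[0,0,0],0]
    - [[0,0,-0.1],[0,0,0],0]
    - [[0,0,0],[0,0,0],0]

```text
clock: 4.82
eef_pos: [0.5317, -0.1702, 0.1705]
tool_rot: [0.567, 0.824, 0.001, 0.003]
ft_force: [0.8, 0.0, -1.8]
grip_width: 0.0111
grasp_force: 60.7
```

```bash
python3 - <<'E'
from h import *
plan(N*-.026+TT*.542+[0,0,.2066],11.23)
o=bot.get_obs(); print(o["eef_pos"],o["tool_rot"],o["ft_force"],o["ft_torque"])
E
```

```text
shift [ 1.1589  0.4716 -0.183 ] turn [0.0019 0.0012 0.054 ]
[ 0.53166492 -0.17016842  0.17046512] [0.56679335 0.82385262 0.00106004 0.00332168] [ 0.83227146  0.02905608 -1.79838693] [-0.08126756 -0.16158288 -0.01618113]
```

apply_moves:
  steps:
    - [[0.02,0.01,-0.06],[0,0,0],0]
    - [[0.04,0.015,-0.06],[0,0,0],0]
    - [[0.06,0.025,-0.063],[0,0,0],0]
    - [[0.1,0.04,0],[0,0,0],0]
    - [[0.12,0.05,0],[0,0,0],0]
    - [[0.12,0.05,0],[0,0,0],0]
    - [[0.12,0.05,0],[0,0,0],0]
    - [[0.12,0.05,0],[0,0,0],0]

```text
clock: 5.48
eef_pos: [0.5329, -0.0169, 0.2019]
tool_rot: [0.567, 0.824, -0.0, -0.001]
ft_force: [0.4, 0.4, -2.2]
grip_width: 0.0111
grasp_force: 60.6
```

apply_moves:
  steps:
    - [[0.12,0.05,0],[0,0,0],0]
    - [[0.12,0.05,0],[0,0,0],0]
    - [[0.1,0.04,0],[0,0,0],0]
    - [[0.08,0.03,0],[0,0,0],0]
    - [[0.04,0.012,0],[0,0,0.0135],0]
    - [[0,0,0],[0,0,0.0135],0]
    - [[0,0,0],[0,0,0.0135],0]
    - [[0,0,0],[0,0,0.0135],0]

```text
clock: 6.15
eef_pos: [0.534, 0.0813, 0.2017]
tool_rot: [0.635, 0.773, -0.001, -0.001]
ft_force: [0.3, 1.2, -1.8]
grip_width: 0.0114
grasp_force: 60.6
```

apply_moves:
  steps:
    - [[0,0,0],[0,0,0],0]
    - [[0,0,0],[0,0,0],0]
    - [[0,0,0],[0,0,0],0]
    - [[0,0,0],[0,0,0],0]
    - [[0,0,0],[0,0,0],0]
    - [[0,0,0],[0,0,0],0]
    - [[0,0,0],[0,0,0],0]
    - [[0,0,0],[0,0,0],0]

```text
clock: 6.82
eef_pos: [0.5346, 0.0809, 0.203]
tool_rot: [0.635, 0.773, 0.0, 0.0]
ft_force: [-0.3, -0.2, -2.7]
grip_width: 0.0111
grasp_force: 60.6
```

```bash
python3 - <<'E'
from h import *
plan(N*-.026+TT*.542+[0,0,.2066],11.23)
o=bot.get_obs(); print(o["eef_pos"],o["tool_rot"],o["ft_force"])
a=[]
for n in("scene","top"):
    p,d,c=grab(n); np.savez(n+"2",p=p,d=d,W=world(d,c))
    u,v=map(int,proj(N*.0+TT*.542+[0,0,.17],c)); u=max(u,110);v=max(v,110);x=p[v-110:v+110,u-110:u+110];print(n,u,v); a.append(cv2.resize(x,(400,400),interpolation=2))
cv2.imwrite("pics/c2.png",np.hstack(a)[...,::-1])
E
```

```text
shift [-0.0059  0.0094 -0.0182] turn [0. 0. 0.]
[0.53459326 0.08087616 0.20295513] [6.34526842e-01 7.72900824e-01 3.95327451e-05 3.37027335e-05] [-0.3281689  -0.20239469 -2.68834536]
scene 448 172
top 186 242
```

View pics/c2.png

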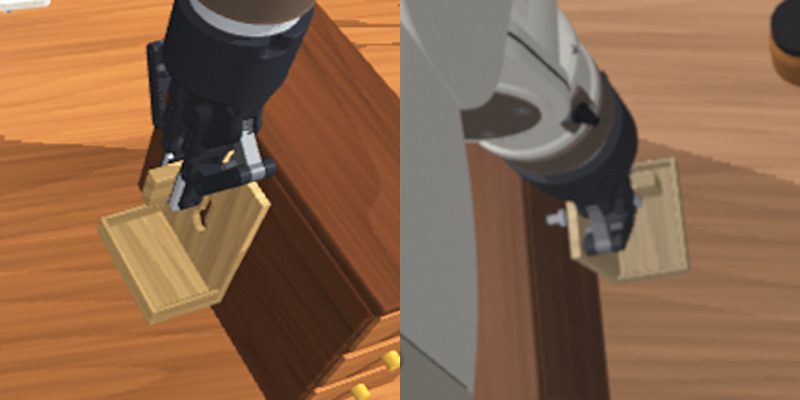

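The scene crop shows the held caddy in front of the chest with its keyhole at (203,215). The top crop shows the screw at (556,217), just behind the plate. Next I compare the depth points with the predicted caddy frame.

```bash
cat > fit.py <<'E'
from h import *
def caddy_pts(W,d,o,hgt=.1136):
    M=R.from_quat(o["tool_rot"]).as_matrix()
    C=np.stack([M[:,0],M[:,1],[0,0,1]],1)   # caddy x=tool x; sign of y irrelevant
    g=o["eef_pos"]; org=g-M[:,0]*-.006-[0,0,hgt]
    P=(W-org)@np.stack([M[:,0],-M[:,1],-M[:,2]],1)
    k=(d>0)&(P[...,0]>-.045)&(P[...,0]<.038)&(abs(P[...,1])<.06)&(P[...,2]>-.012)&(P[...,2]<.14)
    return P,k
E
python3 - <<'E'
from fit import *
o=bot.get_obs()
for n in("scene","top"):
    z=np.load(n+"2.npz"); P,k=caddy_pts(z["W"],z["d"],o); q=P[k]*1000
    hsv=cv2.cvtColor(z["p"],cv2.COLOR_RGB2HSV)[k]
    w=hsv[:,2]>75; q=q[w]
    f=q[(abs(q[:,0]-24)<4)&(q[:,2]>25)&(q[:,2]<95)&(abs(q[:,1])<45)]
    if len(f)>30:
        A=np.c_[f[:,1],f[:,2],np.ones(len(f))]; s=np.linalg.lstsq(A,f[:,0],rcond=None)[0]
        print(n,"front face",len(f),s[:2],"x at centre",s@[0,60,1])
    for nm,m in {"floor":(abs(q[:,0])<15)&(q[:,2]<10)&(abs(q[:,1])<40),"tip z plate":(q[:,2]>123)&(q[:,0]>20),"wall":(q[:,2]<25)&(q[:,2]>15)}.items():
        g=q[m]; print(n,nm,len(g)); 
        if len(g): print("  min",np.percentile(g,2,0).round(1),"med",np.median(g,0).round(1),"max",np.percentile(g,98,0).round(1))
    print(n,"all y",np.percentile(q[:,1],[.5,1,2,98,99,99.5]).round(1))
    a=z["W"]; 
    b=a@N; u=a@TT; m=(z["d"]>0)&(b>.033)&(b<.040)&(abs(u-.542)<.012)&(abs(a[...,2]-.143)<.012); 
    if m.sum(): print("head",m.sum(),cv2.minEnclosingCircle((np.c_[u[m],a[m][:,2]]*1000).astype(np.float32)))
E
```

```text
scene front face 860 [ 0.00336777 -0.00117927] x at centre 26.069262641661453
scene floor 861
  min [-14.4 -38.4   3.6] med [-0.4 -1.6  5.8] max [14.5 38.1  7.6]
scene tip z plate 140
  min [ 23.2 -50.6 123.6] med [ 26.7 -38.2 128.8] max [ 32.1  -0.5 130.8]
scene wall 631
  min [-33.4 -50.2  15.2] med [-7.2 -8.9 19.1] max [27.  48.6 24.2]
scene all y [-50.6 -50.4 -50.2  46.6  47.2  48. ]
top front face 80 [0.00346004 0.00039706] x at centre 26.095705763160034
top floor 624
  min [-14.4 -18.8   3.8] med [-1.9 13.6  6.2] max [14.  38.8  8.6]
top tip z plate 182
  min [ 25.7  10.3 123.6] med [ 28.3  31.1 130. ] max [ 32.1  49.5 132.2]
top wall 385
  min [-33.  -49.4  15.5] med [-27.   20.   19.8] max [26.5 49.9 23.3]
top all y [-48.9 -48.1 -46.7  50.   50.1  50.1]
head 34 ((541.4486083984375, 143.750244140625), 6.603761672973633)
```

apply_moves:
  steps:
    - [[0,0.009,-0.02],[0,0,0],0]
    - [[0.02,0,0],[0,0,0],0]
    - [[0.03,0,0],[0,0,0],0]
    - [[0.025,0,0],[0,0,0],0]
    - [[0.02,0,0],[0,0,0],0]
    - [[0.005,0,0],[0,0,0],0]
    - [[0,0,0],[0,0,0],0]
    - [[0,0,0],[0,0,0],0]

```text
clock: 7.58
eef_pos: [0.5324, 0.1011, 0.2068]
tool_rot: [0.634, 0.773, -0.0, 0.0]
ft_force: [0.5, -0.4, -2.1]
grip_width: 0.0112
grasp_force: 60.6
```

```bash
cat > st.py <<'E'
from h import *
o=bot.get_obs(); e=o["eef_pos"]; f=o["ft_force"]
print("back n %.2f t %.2f screw-z-in-caddy %.2f"%((e@N+.038)*1e3,e@TT*1e3,143.4-(e[2]*1e3-113.6)),"F n,t,z",(f@N).round(2),(f@TT).round(2),f[2].round(2),"tau",o["ft_torque"].round(2),o["clock"],"euler dev",(R.from_quat(o["tool_rot"]).as_matrix()[:,2]).round(4))
E
python3 st.py
```

```text
back n 33.41 t 541.83 screw-z-in-caddy 50.16 F n,t,z -0.47 0.41 -2.08 tau [-0.07 -0.03 -0.01] 7.5833 euler dev [-1.e-04 -2.e-04 -1.e+00]
```

apply_moves:
  steps:
    - [[0.004,0,0],[0,0,0],0]
    - [[0.004,0,0],[0,0,0],0]
    - [[0.004,0,0],[0,0,0],0]
    - [[0.004,0,0],[0,0,0],0]
    - [[0.004,0,0],[0,0,0],0]
    - [[0.004,0,0],[0,0,0],0]
    - [[0.002,0,0],[0,0,0],0]
    - [[0,0,0],[0,0,0],0]

```text
clock: 8.25
eef_pos: [0.5314, 0.1061, 0.2069]
tool_rot: [0.635, 0.773, 0.0, 0.0]
ft_force: [0.3, 0.6, -2.8]
grip_width: 0.0113
grasp_force: 60.6
```

```bash
python3 st.py
```

```text
back n 38.53 t 541.89 screw-z-in-caddy 50.08 F n,t,z 0.53 0.44 -2.75 tau [-0.05 -0.01  0.02] 8.25 euler dev [ 0.  0. -1.]
```

apply_moves:
  steps:
    - [[0.003,0,0],[0,0,0],0]
    - [[0.003,0,0],[0,0,0],0]
    - [[0.003,0,0],[0,0,0],0]
    - [[0.003,0,0],[0,0,0],0]
    - [[0.003,0,0],[0,0,0],0]
    - [[0,0,0],[0,0,0],0]
    - [[0,0,0],[0,0,0],0]
    - [[0,0,0],[0,0,0],0]

```text
clock: 8.92
eef_pos: [0.5309, 0.1089, 0.2069]
tool_rot: [0.635, 0.773, 0.0, 0.0]
ft_force: [-0.2, 0.3, -1.9]
grip_width: 0.0113
grasp_force: 60.6
```

```bash
python3 st.py
```

```text
back n 41.42 t 541.90 screw-z-in-caddy 50.06 F n,t,z 0.34 -0.14 -1.87 tau [-0.09 -0.   -0.  ] 8.9167 euler dev [ 1.e-04 -0.e+00 -1.e+00]
```

The head is entering the hole with no contact force. Continuing toward the chest face.

apply_moves:
  steps:
    - [[0.004,0,0],[0,0,0],0]
    - [[0.004,0,0],[0,0,0],0]
    - [[0.004,0,0],[0,0,0],0]
    - [[0.004,0,0],[0,0,0],0]
    - [[0.004,0,0],[0,0,0],0]
    - [[0.004,0,0],[0,0,0],0]
    - [[0,0,0],[0,0,0],0]
    - [[0,0,0],[0,0,0],0]

```text
clock: 9.58
eef_pos: [0.5299, 0.1137, 0.2069]
tool_rot: [0.634, 0.773, -0.0, -0.0]
ft_force: [0.6, -0.0, -1.9]
grip_width: 0.0114
grasp_force: 60.6
```

```bash
python3 st.py
```

```text
back n 46.30 t 541.89 screw-z-in-caddy 50.12 F n,t,z -0.16 0.62 -1.89 tau [-0.04 -0.08 -0.  ] 9.5833 euler dev [-0. -0. -1.]
```

apply_moves:
  steps:
    - [[0.003,0,0],[0,0,0],0]
    - [[0.003,0,0],[0,0,0],0]
    - [[0.003,0,0],[0,0,0],0]
    - [[0,0,0],[0,0,0],0]
    - [[0,0,0],[0,0,0],0]
    - [[0,0,0],[0,0,0],0]
    - [[0,0,0],[0,0,0],0]
    - [[0,0,0],[0,0,0],0]

```text
clock: 10.25
eef_pos: [0.5296, 0.1154, 0.2069]
tool_rot: [0.635, 0.773, -0.0, -0.0]
ft_force: [0.7, 0.6, -1.9]
grip_width: 0.0111
grasp_force: 60.6
```

```bash
python3 st.py
```

```text
back n 48.02 t 541.87 screw-z-in-caddy 50.09 F n,t,z 0.49 0.78 -1.94 tau [-0.05 -0.03 -0.01] 10.25 euler dev [-0.  0. -1.]
```

apply_moves:
  steps:
    - [[0.002,0,0],[0,0,0],0]
    - [[0.002,0,0],[0,0,0],0]
    - [[0.002,0,0],[0,0,0],0]
    - [[0,0,0],[0,0,0],0]
    - [[0,0,0],[0,0,0],0]
    - [[0,0,0],[0,0,0],0]
    - [[0,0,0],[0,0,0],0]
    - [[0,0,0],[0,0,0],0]

```text
clock: 10.92
eef_pos: [0.5293, 0.1166, 0.2069]
tool_rot: [0.635, 0.773, -0.0, -0.0]
ft_force: [-1.2, -0.9, -2.1]
grip_width: 0.011
grasp_force: 60.6
```

```bash
python3 st.py
```

```text
back n 49.24 t 541.88 screw-z-in-caddy 50.10 F n,t,z -0.62 -1.38 -2.12 tau [-0.04 -0.08  0.03] 10.9167 euler dev [-0. -0. -1.]
```

apply_moves:
  steps:
    - [[0.002,0,0],[0,0,0],0]
    - [[0.002,0,0],[0,0,0],0]
    - [[0,0,0],[0,0,0],0]
    - [[0,0,0],[0,0,0],0]
    - [[0,0,0],[0,0,0],0]
    - [[0,0,0],[0,0,0],0]
    - [[0,0,0],[0,0,0],0]
    - [[0,0,0],[0,0,0],0]

```text
clock: 11.58
eef_pos: [0.5292, 0.1174, 0.2069]
tool_rot: [0.635, 0.773, -0.0, 0.0]
ft_force: [0.0, -0.5, -2.7]
grip_width: 0.0112
grasp_force: 60.6
```

```bash
python3 st.py
```

```text
back n 50.03 t 541.89 screw-z-in-caddy 50.09 F n,t,z -0.48 -0.09 -2.74 tau [-0.11 -0.05 -0.06] 11.5833 euler dev [-0. -0. -1.]
```

apply_moves:
  steps:
    - [[0.002,0,0],[0,0,0],0]
    - [[0.002,0,0],[0,0,0],0]
    - [[0,0,0],[0,0,0],0]
    - [[0,0,0],[0,0,0],0]
    - [[0,0,0],[0,0,0],0]
    - [[0,0,0],[0,0,0],0]
    - [[0,0,0],[0,0,0],0]
    - [[0,0,0],[0,0,0],0]

```text
clock: 12.25
eef_pos: [0.5292, 0.1174, 0.207]
tool_rot: [0.635, 0.773, -0.0, 0.001]
ft_force: [0.8, -4.9, -2.6]
grip_width: 0.0108
grasp_force: 60.7
```

```bash
python3 st.py
```

```text
back n 50.11 t 541.88 screw-z-in-caddy 50.05 F n,t,z -4.94 -0.21 -2.6 tau [-1.13 -0.21  0.03] 12.25 euler dev [ 3.0e-04 -1.4e-03 -1.0e+00]
```

Contact with the chest came at n≈50.1 mm, as expected, so the plate is behind the head. I back off slightly, then slide down.

apply_moves:
  steps:
    - [[-0.004,0,0],[0,0,0],0]
    - [[-0.003,0,0],[0,0,0],0]
    - [[0,0,0.005],[0,0,0],0]
    - [[0,0,0.008],[0,0,0],0]
    - [[0,0,0.008],[0,0,0],0]
    - [[0,0,0.008],[0,0,0],0]
    - [[0,0,0.008],[0,0,0],0]
    - [[0,0,0],[0,0,0],0]

```text
clock: 12.92
eef_pos: [0.5289, 0.1171, 0.1989]
tool_rot: [0.634, 0.773, -0.0, -0.001]
ft_force: [-0.1, 0.0, -2.4]
grip_width: 0.0112
grasp_force: 60.7
```

```bash
python3 st.py
```

```text
back n 49.80 t 541.53 screw-z-in-caddy 58.09 F n,t,z 0.06 -0.06 -2.45 tau [-0.05 -0.01 -0.04] 12.9167 euler dev [-1.2e-03  4.0e-04 -1.0e+00]
```

apply_moves:
  steps:
    - [[0,0,0.007],[0,0,0],0]
    - [[0,0,0.007],[0,0,0],0]
    - [[0,0,0.007],[0,0,0],0]
    - [[0,0,0.007],[0,0,0],0]
    - [[0,0,0.007],[0,0,0],0]
    - [[0,0,0.005],[0,0,0],0]
    - [[0,0,0],[0,0,0],0]
    - [[0,0,0],[0,0,0],0]

```text
clock: 13.58
eef_pos: [0.5293, 0.1168, 0.1915]
tool_rot: [0.635, 0.773, -0.0, -0.0]
ft_force: [-0.4, 0.1, -2.2]
grip_width: 0.0108
grasp_force: 60.7
```

```bash
python3 st.py
```

```text
back n 49.44 t 541.86 screw-z-in-caddy 65.54 F n,t,z 0.19 -0.34 -2.25 tau [-0.   -0.02  0.04] 13.5833 euler dev [-1.e-04  0.e+00 -1.e+00]
```

No resistance, so the shank is in the slot. Continuing down.

apply_moves:
  steps:
    - [[0,0,0.007],[0,0,0],0]
    - [[0,0,0.007],[0,0,0],0]
    - [[0,0,0.007],[0,0,0],0]
    - [[0,0,0.007],[0,0,0],0]
    - [[0,0,0.007],[0,0,0],0]
    - [[0,0,0.005],[0,0,0],0]
    - [[0,0,0],[0,0,0],0]
    - [[0,0,0],[0,0,0],0]

```text
clock: 14.25
eef_pos: [0.5292, 0.1168, 0.1834]
tool_rot: [0.635, 0.773, -0.0, -0.0]
ft_force: [-0.2, 0.1, -2.7]
grip_width: 0.0114
grasp_force: 60.7
```

```bash
python3 st.py
```

```text
back n 49.44 t 541.82 screw-z-in-caddy 73.58 F n,t,z 0.14 -0.19 -2.7 tau [-0.05 -0.05 -0.06] 14.25 euler dev [-2.e-04 -0.e+00 -1.e+00]
```

apply_moves:
  steps:
    - [[0,0,0.003],[0,0,0],0]
    - [[0,0,0.003],[0,0,0],0]
    - [[0,0,0.002],[0,0,0],0]
    - [[0,0,0],[0,0,0],0]
    - [[0,0,0],[0,0,0],0]
    - [[0,0,0],[0,0,0],0]
    - [[0,0,0],[0,0,0],0]
    - [[0,0,0],[0,0,0],0]

```text
clock: 14.92
eef_pos: [0.5293, 0.1168, 0.1819]
tool_rot: [0.635, 0.773, 0.0, 0.0]
ft_force: [-0.1, -0.3, -1.8]
grip_width: 0.011
grasp_force: 60.7
```

```bash
python3 st.py
```

```text
back n 49.44 t 541.91 screw-z-in-caddy 75.05 F n,t,z -0.31 -0.12 -1.77 tau [-0.03 -0.02  0.02] 14.9167 euler dev [ 1.e-04  0.e+00 -1.e+00]
```

apply_moves:
  steps:
    - [[0,0,0.003],[0,0,0],0]
    - [[0,0,0.003],[0,0,0],0]
    - [[0,0,0],[0,0,0],0]
    - [[0,0,0],[0,0,0],0]
    - [[0,0,0],[0,0,0],0]
    - [[0,0,0],[0,0,0],0]
    - [[0,0,0],[0,0,0],0]
    - [[0,0,0],[0,0,0],0]

```text
clock: 15.58
eef_pos: [0.5293, 0.1168, 0.1807]
tool_rot: [0.635, 0.773, 0.0, -0.0]
ft_force: [-0.0, -0.9, -2.3]
grip_width: 0.0113
grasp_force: 60.7
```

```bash
python3 st.py
```

```text
back n 49.43 t 541.87 screw-z-in-caddy 76.26 F n,t,z -0.87 -0.22 -2.29 tau [-0.06 -0.01 -0.02] 15.5833 euler dev [-0.  0. -1.]
```

apply_moves:
  steps:
    - [[0,0,0.003],[0,0,0],0]
    - [[0,0,0.002],[0,0,0],0]
    - [[0,0,0],[0,0,0],0]
    - [[0,0,0],[0,0,0],0]
    - [[0,0,0],[0,0,0],0]
    - [[0,0,0],[0,0,0],0]
    - [[0,0,0],[0,0,0],0]
    - [[0,0,0],[0,0,0],0]

```text
clock: 16.25
eef_pos: [0.5293, 0.1168, 0.1797]
tool_rot: [0.635, 0.773, 0.0, 0.0]
ft_force: [0.3, -0.1, -2.3]
grip_width: 0.0112
grasp_force: 60.7
```

```bash
python3 st.py
```

```text
back n 49.44 t 541.89 screw-z-in-caddy 77.27 F n,t,z -0.18 0.25 -2.32 tau [-0.04 -0.02  0.01] 16.25 euler dev [ 0.  0. -1.]
```

apply_moves:
  steps:
    - [[0,0,0.003],[0,0,0],0]
    - [[0,0,0.002],[0,0,0],0]
    - [[0,0,0],[0,0,0],0]
    - [[0,0,0],[0,0,0],0]
    - [[0,0,0],[0,0,0],0]
    - [[0,0,0],[0,0,0],0]
    - [[0,0,0],[0,0,0],0]
    - [[0,0,0],[0,0,0],0]

```text
clock: 16.92
eef_pos: [0.5294, 0.1168, 0.179]
tool_rot: [0.635, 0.773, 0.0, 0.0]
ft_force: [-0.6, -0.5, 1.2]
grip_width: 0.0113
grasp_force: 61.1
```

```bash
python3 st.py; python3 - <<'E'
from fit import *
o=bot.get_obs()
p,d,c=grab("scene"); P,k=caddy_pts(world(d,c),d,o); q=P[k&(cv2.cvtColor(p,cv2.COLOR_RGB2HSV)[...,2]>75)]*1000
g=q[(abs(q[:,0])<15)&(q[:,2]<10)&(abs(q[:,1])<40)]; print("floor",np.median(g,0))
f=q[(abs(q[:,0]-25)<4)&(q[:,2]>25)&(q[:,2]<95)&(abs(q[:,1])<45)];s=np.linalg.lstsq(np.c_[f[:,1:],np.ones(len(f))],f[:,0],rcond=None)[0]; print("face",s)
u,v=map(int,proj(N*.03+TT*.542+[0,0,.14],c)); cv2.imwrite("pics/c3.png",cv2.resize(p[max(v-80,0):v+80,u-90:u+90],(720,600),interpolation=2)[...,::-1])
E
```

```text
back n 49.42 t 542.03 screw-z-in-caddy 78.02 F n,t,z -0.41 -0.7 1.18 tau [-0.07  0.19  0.06] 16.9167 euler dev [ 5.e-04  1.e-04 -1.e+00]
floor [-0.01469655 -1.59924033  5.58669529]
face [-1.50373858e-03 -5.77689590e-03  2.64081892e+01]
```

View pics/c3.png

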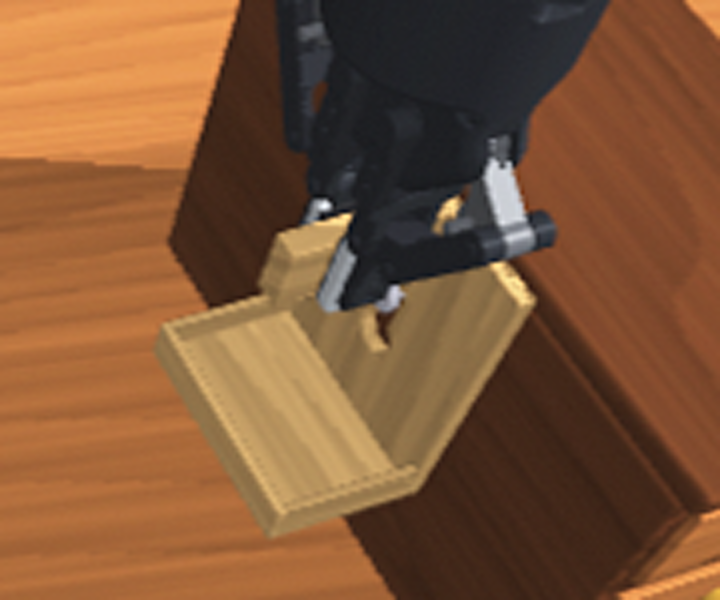

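The head stands in front of the plate at (390,297) above the entry hole, and the z force shows the screw now carries the weight. Letting go and retreating upward.

apply_moves:
  steps:
    - [[0,0,0],[0,0,0],0.25]
    - [[0,0,0],[0,0,0],0.3]
    - [[0,0,0],[0,0,0],0.4]
    - [[0,0,0],[0,0,0],0.5]
    - [[0,0,0],[0,0,0],0.5]
    - [[0,0,0],[0,0,0],0.5]
    - [[0,0,0],[0,0,0],0.5]
    - [[0,0,0],[0,0,0],0.5]

```text
clock: 17.63
eef_pos: [0.5293, 0.1168, 0.1787]
tool_rot: [0.635, 0.773, -0.0, -0.0]
ft_force: [-1.6, 0.1, 0.1]
grip_width: 0.043
grasp_force: 0.0
```

apply_moves:
  steps:
    - [[0,0,-0.02],[0,0,0],0.5]
    - [[0,0,-0.05],[0,0,0],0.5]
    - [[0,0,-0.1],[0,0,0],0.5]
    - [[0,0,-0.1],[0,0,0],0.5]
    - [[-0.05,0,-0.1],[0,0,0],0.5]
    - [[-0.15,0,0],[0,0,0],0.5]
    - [[-0.15,0,0],[0,0,0],0.5]
    - [[-0.1,0,0],[0,0,0],0.5]

```text
clock: 18.3
eef_pos: [0.5476, 0.0268, 0.2546]
tool_rot: [0.635, 0.773, 0.001, 0.001]
ft_force: [-0.3, 0.1, 0.2]
grip_width: 0.0427
grasp_force: 0.0
```

```bash
python3 - <<'E'
from h import *
print(bot.get_obs()["ft_force"],bot.get_obs()["clock"])
a=[]
for n in("scene","top"):
    p,d,c=grab(n); W=world(d,c)
    u,v=map(int,proj(N*.03+TT*.542+[0,0,.14],c)); u=max(u,90); a.append(cv2.resize(p[max(v-90,0):v+90,u-90:u+90],(400,400),interpolation=2))
    x=W@N;y=W@TT;z=W[...,2]; k=(d>0)&(x<.048)&(abs(y-.542)<.06)&(z>.04)&(z<.22)&(x>-.03)
    print(n,"z range",np.percentile(z[k],[1,99]),"t",np.percentile(y[k],[1,99]))
    f=np.c_[x,y][:0] if 0 else None
    m=k&(abs(x-.0425)<.006)&(z>.1)&(z<.165)
    s=np.linalg.lstsq(np.c_[y[m]-.542,z[m]-.13,np.ones(m.sum())],x[m],rcond=None)[0]; print("plate slope",s,m.sum())
cv2.imwrite("pics/c4.png",np.hstack(a)[...,::-1])
E
```

```text
[-0.31843062  0.12736883  0.22754468] 18.3
scene z range [0.06689258 0.19596608] t [0.49432126 0.59230017]
plate slope [ 0.00787456 -0.01696954  0.04335277] 1145
top z range [0.06707716 0.19571955] t [0.49194217 0.59070161]
plate slope [0. 0. 0.] 0
```

View pics/c4.png

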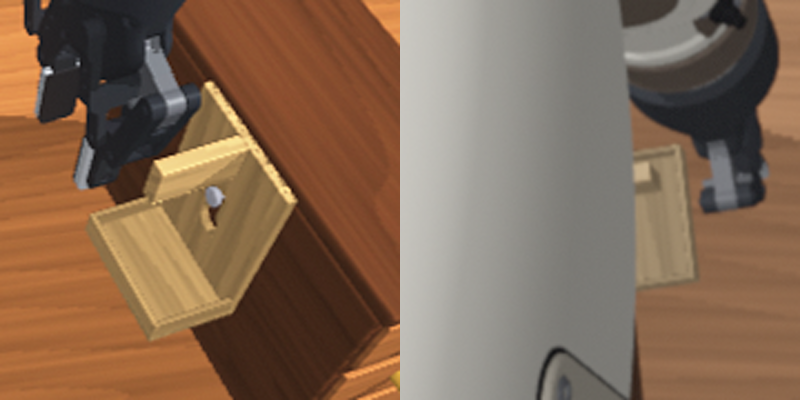

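The caddy hangs upright: the head at (214,197) is in front of the plate at the top of the slot, and the gripper is clear.

```bash
python3 -c "
from workcell import bot
print(bot.job_done())"
```

```text
the job is handed in; nothing more can be done
None
```

The wood caddy hangs upright on the chest's screw, seated at the top of its slot; pressing force read about 5 N at most, the gripper is clear, and I handed the job in at about 18 s on the robot's clock.

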